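# Clamp a printed block with the star handle

### The job

Stand the printed rectangular block upright between the side rails of the clamping jig, long way along the rails, and let go of it. Then wind the jig's star handle clockwise (seen from above), pushing its spokes one after another, until the rubber pad holds the block firmly against the steel end stop: stop as soon as the handle stiffens to about double its free resistance, for forcing it further would crush the print. Do not shove the jaw or pad by hand, take your hand off the handle, and leave the other things on the table where they are.

Things in the scene. Friction and masses are not known exactly. Their poses are not given: they have to be found in the camera images.
- block: Loose printed tan plastic block with a dark round bore mark on its top, 40 (own x) x 56 (own y) x 55 mm high, about 0.12 kg, symmetric end for end. Origin at the centre of its underside, z up. It starts standing upright on the table. Grasp it across the 40 mm (x) sides, near the top.
- jig: Clamping jig, fixed; origin on the table surface, z up. Its y axis runs along the clamping direction, from star handle to end stop. Aluminium base plate 130 x 320 x 20 mm. Two steel side rails run along y from y = 0 to 115 mm, inner faces 46 mm apart, tops 35 mm above the table.
- nest (a point): Point on top of the base plate (20 mm above the table) midway between the rails, in the middle of the space for the block; axes as the jig. A block set down with its centre here clears both the end stop's foot and the open jaw, whatever the foot's setting; the jaw then pushes it along the rails to the foot.
- end_stop: End stop at the far end of the rails, top 70 mm above the table: a fixed block carrying a steel foot 50 mm wide on a set screw. The foot's face is what the block is clamped against; it is set anywhere from jig y = 108 to 122 mm and this setting is not measured: feel for it. Origin same as the jig's.
- jaw: Aluminium sliding jaw, 44 mm wide, top 66 mm above the table, driven by the star handle: 13.5 mm along jig +y (towards the end stop) per radian. Its origin is the jig's when the handle is at 0. The handle's friction holds it where it is left.
- pad: Black rubber pad 38 x 40 mm on the jaw, sprung: 1 mm of give per 20 N, bottoming after 2.5 mm. Its face is 14 mm (jig +y) ahead of its origin, which is the jaw's while unloaded. It meets the block against the foot at a handle value of 2.8 to 3.9 rad, by the foot's setting. A firm clamp is 10 to 25 N; it must never press with over 45 N.
- star (a joint): Turn of the star handle, rad: 0 = jaw fully open, growing clockwise seen from above, which closes the jaw; starts at 0 to 0.5. Turning it free takes 0.35 N m (5.4 N pushed at 65 mm from the axis); each 10 N of clamping adds 0.135 N m (2 N there). So at 65 mm, 8.5 to 10.5 N clamps firmly; over 14 N crushes. Friction keeps the clamp on when released, up to 26 N.
- hub (a point): Centre of the star handle on its vertical axis, 110 mm above the table, at spoke mid-height; axes as the jig (does not turn). Four level round spokes 12 mm thick reach 80 mm out, ending in 22 mm black balls; at handle 0 they point along jig +x, -x, +y, -y. Hub 44 mm across. Below: a 40 mm neck and a 70 x 70 mm housing, top 75 mm above the table.
- guard (a point): Centre of the clear flat guard, top 134 mm above the table, over the far half of the star handle: it covers jig x from 13 to 116 mm, y from -220 to -20 mm; posts at x = 108 mm. Spokes pass under it but a hand cannot follow, so push only on the open half, jig x below 13 mm (the robot's side), then go back for the next spoke.
- dome: Bystander, leave alone: printed tan dome, 54 mm across, 68 mm tall; stands near the block, origin at the centre of its underside.
- scraper: Bystander, leave alone: spatula-like scraper lying between robot and jig.
- brush: Bystander, leave alone: brush lying beyond the jig.
- glue: Bystander, leave alone: small jar 44 mm across, 100 mm tall.
- screw_tray: Bystander, leave alone: grey divided tray 110 x 160 x 35 mm on the robot's right.
- spool: Bystander, leave alone: filament spool lying flat, 180 mm across, 58 mm high.
- driver: Bystander, leave alone: screwdriver lying in front of the robot, to its right.
- pen_cup: Bystander, leave alone: white cup 72 mm across, 90 mm tall.
Mind the look-alikes: they are no part of the job. What is shaped like the block but orange, pink or yellow is not meant.

How it is judged:
On the way:
1. the block stands upright between the rails, long way along them, let go, not yet clamped (x of block in the frame of nest between -0.006 and 0.006 m and y of block in the frame of nest between -0.025 and 0.026 m and z of block in the frame of nest below 0.006 m and angle between block's own z axis and vertical below 0.1 rad and angle between the y axis of block and the y axis of jig, either way round below 0.12 rad and contact force between the fingers and block below 0.1 N and contact force between pad and block below 4 N), for 0.2 s.
At the end, for the whole second after the job is handed in: The block stands upright (within 0.10 rad) between the rails, square with the jig (within 0.12 rad), against the end stop's foot, and is pressed by the pad with more than 8 N and against the end stop with more than 6 N, at rest, with the hand off (x of block in the frame of nest between -0.006 and 0.006 m and y of block in the frame of nest between 0.003 and 0.026 m and z of block in the frame of nest below 0.006 m and angle between block's own z axis and vertical below 0.1 rad and angle between the y axis of block and the y axis of jig, either way round below 0.12 rad and contact force between pad and block above 8 N and contact force between end_stop and block above 6 N and linear speed of block below 0.01 m/s); the robot touches nothing.
It fails at once if the pad presses the block with over 45 N (the print is crushed) (contact force between pad and block above 45 N).
It fails at once if the jaw or pad is shoved by hand (over 15 N) (contact force between any of the fingers, the arm and jaw above 15 N).
It fails at once if another thing on the table is moved over 30 mm (distance of any of dome, scraper, brush, glue, screw_tray, spool, driver, pen_cup from where it was at the start of the episode above 0.03 m).
It also fails if it takes over 72 s, if anything falls off the work surface, if the arm or the gripper's body presses on something with over 40 N, if the wrist force passes 120 N, or if a joint passes its speed limit or range.

### The arm

A 6-joint arm with a two-finger parallel gripper is mounted at the origin on the work surface. World frame = base frame: x ahead of the robot, y to its left, z up, the work surface at z = 0. Lengths are in m, angles in rad, forces in N, time in s.
With the tool pointing down it reaches from about 0.35 to 0.975 m from the base axis. Payload 4.9 kg.
Tool frame: the origin (TCP) lies at the very end of the fingers, on their centre line; the grasp point (between the pads) lies 19 mm behind it; z points along the fingers, y is the line along which they close (so a half turn about z gives the same grasp; the last joint's range is limited). The gripper opens to 85 mm and grips with 20 to 120 N. Pads are 22 mm wide; open, the fingers measure 114 mm over their backs; the gripper's body (76 mm by 85 mm) begins 54 mm behind the grasp point. The pads swing forward as they close: fully open they stand 13 mm farther back than shut.
Start: joints at [1, 0.053, 1.613, -0, 1.476, -0.119], TCP at [0.273, 0.562, 0.231] pointing down, gripper open.
Joint ranges: [-3.01, 3.01], [-1.01, 2.22], [0.06, 2.58], [-1.02, 4.17], [0.09, 2.62], [-3.14, 3.14]. Speed limits (rad/s): [2.57, 2.57, 3.14, 3.14, 3.14, 3.14].

### API

Orientations are given as a rotation vector (axis times angle).
In Python, from station import ctrl, imaging gives the robot as it stands.
- The arm moves only by the tool play_rows, never from a script. Its argument "series" is a list of rows, each a list of 3 entries, a list of its own where there are three numbers: the opening, from 0 (shut) to 1 (fully open), then the shift along the tool's x, y, z each as a share of 0.05 m, from -1 to 1, then the turn, a rotation vector about the tool's x, y, z each as a share of 8 degrees, from -1 to 1. In form: [[grip, [dx, dy, dz], [ax, ay, az]], ...]. A call has 1 to 8 rows; each row shifts and turns the commanded pose from where the row before left it, along the tool's axes as they then stand; what a row does not reach is not made up. A row lasts 1/8 s, in which the tool goes at most 62.5 mm and 10.7 degrees, less where a joint would pass 70% of its speed; a pose out of reach is approached as far as the arm can. A call with a number of a shift or a turn outside -1 to 1 is refused whole. A call with a gripper value outside its range is refused whole. The fingers move at their own pace and stop on an object; "force" is the grip in N (left out, the last holds). Time passes only in rows, so rows that do not move let the fingers close. It gives the time, the measured TCP pose, the force, the opening and the grip force at its end, in the units of the state.
- ctrl.get_obs(): the state, without advancing time (a new reading comes with each control period).
- imaging.get_image(name): name is "side" or "top"; returns a dict with "color" (420x560x3 uint8, blue, green, red), "fx", "fy", "cx", "cy" (pixels), "extrinsics" (4x4, takes a point from world to camera coordinates). Camera axes: x right, y down, z forward; pixel columns grow to the right and rows downward; lengths in m; the calibration is good to about 2 mm. A picture is of the moment at which its call begins. There is no depth.
- ctrl.finish_job(): hands the job in; it is judged then, once.
The state is a dict: "t": time; "q": joint angles; "dq": joint speeds; "effort": joint torques, N m; "tool_pos": TCP position; "tool_rot": TCP orientation; "contact_force": force on the tool from outside, world axes, zero at the start; "wrist_torque": the same for the moment, N m; "opening": finger opening in m; "grip_force": force on a finger pad.
Only numpy, scipy, OpenCV 4.12 (cv2) and the standard library are available. Lean on these libraries where they do the work, as an engineer would, in place of code of your own. Each camera call takes 0.05 s, during which the arm holds its last target. There are 200 camera calls.

## Working session

There is one attempt and no reset: what is moved stays moved. The work goes in short steps, Python scripts to look and compute and a tool call to move; the robot and the scene stay as the last step left them, time stands still between calls to the robot, and variables do not carry over. Pictures are saved under pics/ and viewed, at most 10 in all, crops included, and the job is handed in when it is done.

Besides the shell and the picture viewer there is one more tool, called after ">>>" as name([rows], argument=value, ...), one row to a line, values as JSON. play_rows: Moves the arm, as the interface text tells. Shift numbers are shares of 0.05 m and turn numbers shares of 8 degrees, none past 1 either way. Its arguments: {"type":"object","properties":{"series":{"type":"array"},"force":{"type":"number"}},"required":["series"]}

```bash
mkdir -p pics; ls; python3 - <<'E'
from station import ctrl, imaging
import cv2, numpy as np
for n in ("side","top"):
    d=imaging.get_image(n); cv2.imwrite(f"pics/{n}0.png",d["color"])
    print(n,d["fx"],d["fy"],d["cx"],d["cy"],np.round(d["extrinsics"],4).tolist())
print(ctrl.get_obs())
E
```

```text
pics
side 545.011750051924 545.011750051924 281.51666633401237 215.2311070973029 [[0.9991, -0.0378, 0.0168, -0.5746], [-0.0108, -0.6313, -0.7755, 0.1028], [0.04, 0.7746, -0.6312, 1.5812], [0.0, 0.0, 0.0, 1.0]]
top 501.42400535662966 501.42400535662966 276.90303561625564 206.17761264885354 [[-0.018, -0.9995, -0.0274, 0.0253], [-0.9959, 0.0203, -0.0884, 0.5691], [0.0889, 0.0257, -0.9957, 1.2889], [0.0, 0.0, 0.0, 1.0]]
{'t': 0.1, 'q': array([ 9.99991355e-01,  5.32861588e-02,  1.61414413e+00, -3.75068617e-05,
        1.47599389e+00, -1.18978417e-01]), 'dq': array([ 0.00041162,  0.00023677, -0.00355634, -0.00015427, -0.00039922,
       -0.00012017]), 'effort': array([ 9.09551418e-04, -3.94899273e+01, -3.71362853e+01, -7.85371230e-05,
        3.87180582e-03, -9.35496587e-06]), 'tool_pos': array([0.27257452, 0.56181096, 0.23019636]), 'tool_rot': array([-7.03569255e-01, -3.06119546e+00,  2.72686246e-03]), 'contact_force': array([0.38839723, 0.4858946 , 0.4116864 ]), 'wrist_torque': array([-0.02650699,  0.00478492, -0.02827764]), 'grip_force': 0.0, 'opening': 0.08537633612297953}
```

View pics/top0.png

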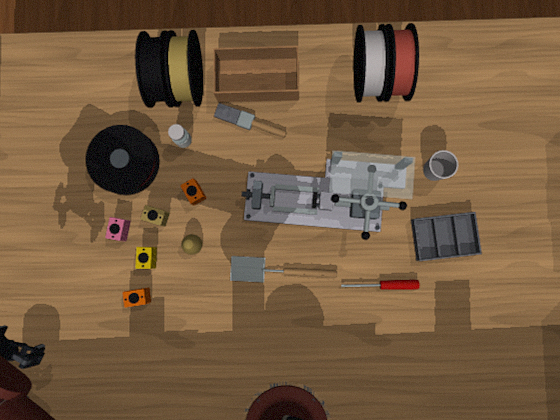

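View pics/side0.png

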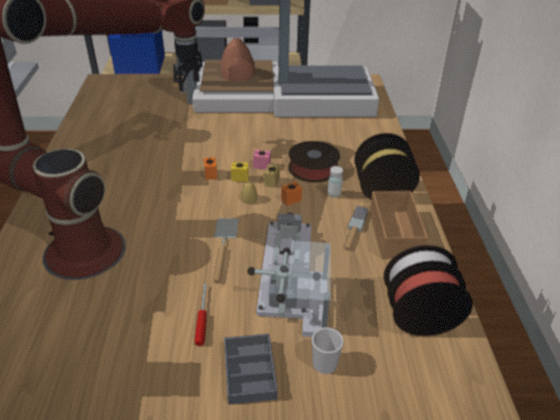

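The top view shows the tan block at about (153,215), the dome at (191,243), the jig from (245,197) to (382,205), and the star hub at about (370,202). I'll enlarge those areas.

```bash
python3 - <<'E'
import cv2, numpy as np
t=cv2.imread("pics/top0.png")
a=cv2.resize(t[185:260,100:210],None,fx=7,fy=7,interpolation=cv2.INTER_CUBIC)
cv2.imwrite("pics/blk.png",a)
b=cv2.resize(t[145:245,235:425],None,fx=4.2,fy=4.2,interpolation=cv2.INTER_CUBIC)
b=np.clip(b.astype(float)*1.4,0,255).astype(np.uint8)
cv2.imwrite("pics/jig.png",b)
E
```

```text
(no output)
```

View pics/blk.png

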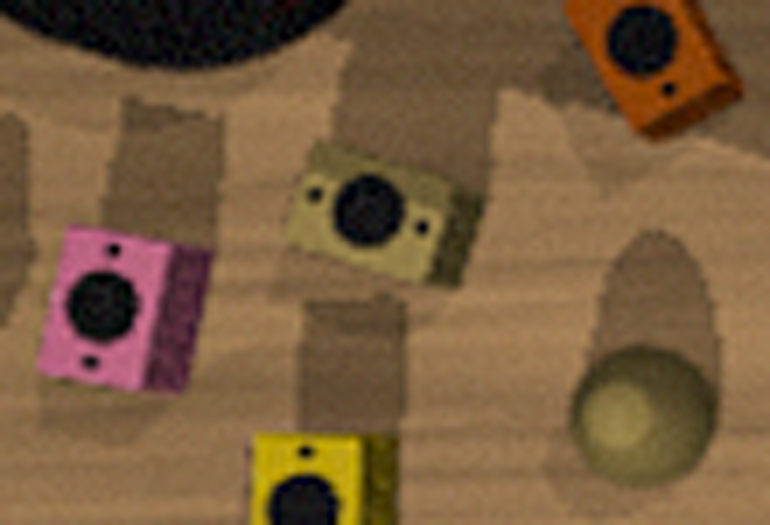

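View pics/jig.png

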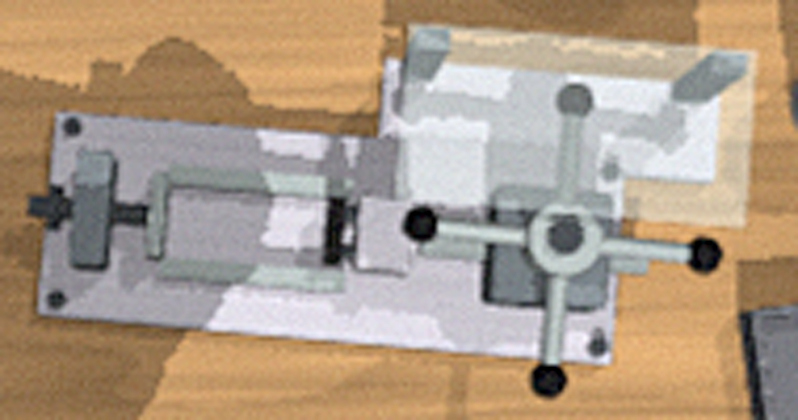

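```bash
cat > h.py <<'E'
import numpy as np
from station import imaging
C={"top":(501.424,276.903,206.1776,np.array([[-0.018,-0.9995,-0.0274,0.0253],[-0.9959,0.0203,-0.0884,0.5691],[0.0889,0.0257,-0.9957,1.2889]]))}
def ray(u,v,z):
    f,cx,cy,E=C["top"]; R=E[:,:3];o=-R.T@E[:,3]; d=R.T@np.array([(u-cx)/f,(v-cy)/f,1]); return (o+d*(z-o[2])/d[2])
def J(U,V,z): return ray((U+.5)/4.2-.5+235,(V+.5)/4.2-.5+145,z)
def B(U,V,z): return ray((U+.5)/7-.5+100,(V+.5)/7-.5+185,z)
E
python3 - <<'E'
from h import *
np.set_printoptions(precision=4,suppress=True)
print("blk",B(368,210,.055),B(316,195,.055),B(422,227,.055)); 
for c in [(320,142),(290,240),(435,285),(455,188)]: print(B(*c,.055))
d=B(316,195,.055)-B(422,227,.055);print("blk y yaw",np.degrees(np.arctan2(d[1],d[0])))
print("dome",B(650,425,.05)," dist orange",B(655,140,0.055), B(740,95,.055))
a,b,c=J(38,315,.02),J(612,363,.02),J(57,113,.02)
print("plate",a,b,c,np.linalg.norm(a-b),np.linalg.norm(a-c))
d=a-b;yaw=np.arctan2(d[1],d[0]);print("jig y dir",np.degrees(yaw))
ey=d/np.linalg.norm(d);ex=np.array([ey[1],-ey[0],0]);
hub=J(566,236,.11);balls=[J(*p,.11) for p in[(575,100),(705,254),(548,380),(422,224)]]
print("hub",hub,"balls mean",np.mean(balls,0))
hub=np.mean(balls,0)
O=hub+0.12*ey;O[2]=0
f=lambda p:np.array([(p-O)@ex,(p-O)@ey,p[2]])
for n,p in dict(hub=hub,a=a,b=b,c=c,railL1=J(158,262,.035),railL2=J(343,275,.035),rU1=J(170,190,.035),rU2=J(330,195,.035),foot1=J(168,172,.07),foot2=J(166,258,.07),pad=J(326,230,.06)).items(): print(n,f(p))
for p in balls: q=f(p)-f(hub);print("ball",q,np.degrees(np.arctan2(q[1],q[0])))
E
```

```text
blk [0.5517 0.3355 0.055 ] [0.5577 0.3548 0.055 ] [0.5451 0.3155 0.055 ]
[0.5772 0.3534 0.055 ]
[0.5412 0.3644 0.055 ]
[0.5236 0.3106 0.055 ]
[0.5592 0.3033 0.055 ]
blk y yaw 72.24773791673182
dome [0.471  0.2324 0.05  ]  dist orange [0.5754 0.2293 0.055 ] [0.5914 0.1978 0.055 ]
plate [0.5363 0.1026 0.02  ] [ 0.4994 -0.2539  0.02  ] [0.6638 0.0891 0.02  ] 0.35846311603796766 0.12827561780984764
jig y dir 84.09727148212686
hub [ 0.5705 -0.2139  0.11  ] balls mean [ 0.5687 -0.2118  0.11  ]
hub [ 0.   -0.12  0.11]
a [-0.0646  0.1894  0.02  ]
b [-0.0646 -0.1691  0.02  ]
c [0.0637 0.189  0.02  ]
railL1 [-0.0265  0.1166  0.035 ]
railL2 [-0.0251  0.0019  0.035 ]
rU1 [0.0189 0.113  0.035 ]
rU2 [0.0239 0.0138 0.035 ]
foot1 [0.0256 0.1137 0.07  ]
foot2 [-0.0266  0.1105  0.07  ]
pad [-0.0007  0.0155  0.06  ]
ball [ 0.0821 -0.0017  0.    ] -1.183243114321317
ball [-0.0019 -0.0827  0.    ] -91.3177759862217
ball [-0.0823  0.0026  0.    ] 178.19551518512404
ball [0.0021 0.0818 0.    ] 88.51782426618894
```

```bash
cat >> h.py <<'E'
from scipy.spatial.transform import Rotation as Ro
from station import ctrl
def plan(p,yaw=None,n=None,start=None):
    """rows to reach p with tool y at world yaw (deg), pointing down"""
    o=ctrl.get_obs(); p0,R0=(np.array(o["tool_pos"]),Ro.from_rotvec(o["tool_rot"])) if start is None else start
    if yaw is None: yaw=np.degrees(np.arctan2(*R0.as_matrix()[[1,0],1]))
    y=np.array([np.cos(np.radians(yaw)),np.sin(np.radians(yaw)),0]);z=np.array([0,0,-1.])
    R1=Ro.from_matrix(np.c_[np.cross(y,z),y,z]); w=(R0.inv()*R1).as_rotvec()
    p=np.array(p,float); d=p-p0
    n=n or int(np.ceil(max(np.abs(d).max()/.045,np.abs(w).max()/np.radians(7.8),1)))
    R=R0
    for i in range(n):
        s=R.inv().apply(d/n)/.05; t=w/n/np.radians(8)
        print([list(map(float,np.round(s,2))),list(map(float,np.round(t,2)))]); R=R*Ro.from_rotvec(w/n)
    return p,R1
def st():
    o=ctrl.get_obs();R=Ro.from_rotvec(o["tool_rot"]).as_matrix()
    print("t",o["t"],"p",np.round(o["tool_pos"],4),"yaw",round(float(np.degrees(np.arctan2(R[1,1],R[0,1]))),2),"q",np.round(o["q"],2),"F",np.round(o["contact_force"],1),"T",np.round(o["wrist_torque"],2),"open",round(o["opening"],4),"g",o["grip_force"])
E
python3 -c "
from h import *
plan([.5515,.335,.12],-18,11)"
```

```text
[[-0.64, -0.15, 0.2], [-0.0, 0.0, 0.93]]
[[-0.65, -0.07, 0.2], [-0.0, 0.0, 0.93]]
[[-0.65, 0.02, 0.2], [-0.0, 0.0, 0.93]]
[[-0.65, 0.1, 0.2], [-0.0, 0.0, 0.93]]
[[-0.63, 0.19, 0.2], [-0.0, 0.0, 0.93]]
[[-0.6, 0.27, 0.2], [-0.0, 0.0, 0.93]]
[[-0.56, 0.34, 0.2], [-0.0, 0.0, 0.93]]
[[-0.51, 0.41, 0.2], [-0.0, 0.0, 0.93]]
[[-0.45, 0.47, 0.2], [-0.0, 0.0, 0.93]]
[[-0.38, 0.53, 0.2], [-0.0, 0.0, 0.93]]
[[-0.31, 0.57, 0.2], [-0.0, 0.0, 0.93]]
```

>>> play_rows([
  [0.8,[-0.64,-0.15,0.2],[0,0,0.93]],
  [0.8,[-0.65,-0.07,0.2],[0,0,0.93]],
  [0.8,[-0.65,0.02,0.2],[0,0,0.93]],
  [0.8,[-0.65,0.1,0.2],[0,0,0.93]],
  [0.8,[-0.63,0.19,0.2],[0,0,0.93]],
  [0.8,[-0.6,0.27,0.2],[0,0,0.93]],
  [0.8,[-0.56,0.34,0.2],[0,0,0.93]],
  [0.8,[-0.51,0.41,0.2],[0,0,0.93]],
])

```text
t: 1.1
tool_pos: [0.4766, 0.3958, 0.1503]
tool_rot: [-2.135, -2.304, 0.002]
contact_force: [0.2, 0.6, 0.2]
opening: 0.0681
grip_force: 0.0
```

>>> play_rows([
  [0.8,[-0.45,0.47,0.2],[0,0,0.93]],
  [0.8,[-0.38,0.53,0.2],[0,0,0.93]],
  [0.8,[-0.31,0.57,0.2],[0,0,0.93]],
  [0.8,[0,0,0],[0,0,0]],
  [0.8,[0,0,0],[0,0,0]],
])

```text
t: 1.72
tool_pos: [0.5517, 0.3358, 0.121]
tool_rot: [-2.536, -1.854, 0.001]
contact_force: [-0.3, 0.3, 0.5]
opening: 0.0685
grip_force: 0.0
```

```bash
python3 -c "
from h import *
st(); plan([.5515,.335,.03],-18,3)"
```

```text
t 1.725 p [0.5517 0.3358 0.121 ] yaw -17.67 q [0.43 0.19 1.65 0.   1.3  0.74] F [-0.3  0.3  0.5] T [ 0.01 -0.02  0.04] open 0.0685 g 0.0
[[-0.01, 0.0, 0.61], [-0.0, 0.0, 0.01]]
[[-0.01, 0.0, 0.61], [-0.0, 0.0, 0.01]]
[[-0.01, 0.0, 0.61], [-0.0, 0.0, 0.01]]
```

>>> play_rows([
  [0.8,[-0.01,0,0.6],[0,0,0.02]],
  [0.8,[-0.01,0,0.6],[0,0,0.01]],
  [0.8,[-0.01,0,0.6],[0,0,0.01]],
  [0.8,[0,0,0],[0,0,0]],
  [0.4,[0,0,0],[0,0,0]],
  [0.3,[0,0,0],[0,0,0]],
  [0.3,[0,0,0],[0,0,0]],
  [0.3,[0,0,0],[0,0,0]],
], force=30)

```text
t: 2.72
tool_pos: [0.5532, 0.3351, 0.0337]
tool_rot: [2.542, 1.846, 0.006]
contact_force: [-0.7, 0.9, 6.4]
opening: 0.0391
grip_force: 32.7
```

```bash
python3 -c "
from h import *
st(); s=plan([.5515,.335,.15],-18,3); print(); plan([.587,-.0247,.15],-5.9,9,s)"
```

```text
t 2.725 p [0.5532 0.3351 0.0337] yaw -18.04 q [0.43 0.29 1.7  0.   1.15 0.74] F [-0.7  0.9  6.4] T [0.16 0.24 0.06] open 0.0391 g 32.74273753166199
[[-0.0, -0.01, -0.78], [0.01, -0.01, -0.0]]
[[-0.0, -0.01, -0.78], [0.01, -0.01, -0.0]]
[[-0.0, -0.01, -0.78], [0.01, -0.01, -0.0]]

[[-0.74, 0.32, 0.0], [0.0, 0.0, -0.17]]
[[-0.74, 0.3, 0.0], [0.0, 0.0, -0.17]]
[[-0.75, 0.29, 0.0], [0.0, 0.0, -0.17]]
[[-0.76, 0.27, 0.0], [0.0, 0.0, -0.17]]
[[-0.76, 0.25, 0.0], [0.0, 0.0, -0.17]]
[[-0.77, 0.23, 0.0], [0.0, 0.0, -0.17]]
[[-0.77, 0.22, 0.0], [0.0, 0.0, -0.17]]
[[-0.78, 0.2, 0.0], [0.0, 0.0, -0.17]]
[[-0.78, 0.18, 0.0], [0.0, 0.0, -0.17]]
```

>>> play_rows([
  [0.3,[0,0,-0.8],[0,0,0]],
  [0.3,[0,0,-0.8],[0,0,0]],
  [0.3,[0,0,-0.8],[0,0,0]],
  [0.3,[-0.74,0.31,0],[0,0,-0.17]],
  [0.3,[-0.74,0.3,0],[0,0,-0.17]],
  [0.3,[-0.75,0.29,0],[0,0,-0.17]],
  [0.3,[-0.76,0.27,0],[0,0,-0.17]],
  [0.3,[-0.76,0.25,0],[0,0,-0.17]],
])

```text
t: 3.72
tool_pos: [0.5705, 0.133, 0.1512]
tool_rot: [2.428, 1.994, -0.0]
contact_force: [0.5, 0.2, -1.3]
opening: 0.0393
grip_force: 31.9
```

>>> play_rows([
  [0.3,[-0.77,0.23,0],[0,0,-0.17]],
  [0.3,[-0.77,0.22,0],[0,0,-0.17]],
  [0.3,[-0.78,0.2,0],[0,0,-0.17]],
  [0.3,[-0.78,0.18,0],[0,0,-0.17]],
  [0.3,[0,0,0],[0,0,0]],
  [0.3,[0,0,0],[0,0,0]],
])

```text
t: 4.47
tool_pos: [0.5866, -0.025, 0.1511]
tool_rot: [-2.331, -2.105, 0.0]
contact_force: [-0.2, -0.3, -1.5]
opening: 0.0392
grip_force: 31.9
```

```bash
python3 -c "
from h import *
import cv2
st(); plan([.587,-.0247,.10],-5.9,2)
d=imaging.get_image('side')['color']; cv2.imwrite('pics/s1.png',cv2.resize(d[130:330,200:380],None,fx=3,fy=3,interpolation=cv2.INTER_CUBIC))"
```

```text
t 4.475 p [ 0.5866 -0.025   0.1511] yaw -5.83 q [-0.17  0.03  1.78  0.    1.34 -0.07] F [-0.2 -0.3 -1.5] T [ 0.01 -0.06 -0.02] open 0.0392 g 31.889299750328064
[[0.0, 0.0, 0.51], [-0.0, -0.0, 0.0]]
[[0.0, 0.0, 0.51], [-0.0, -0.0, 0.0]]
```

View pics/s1.png

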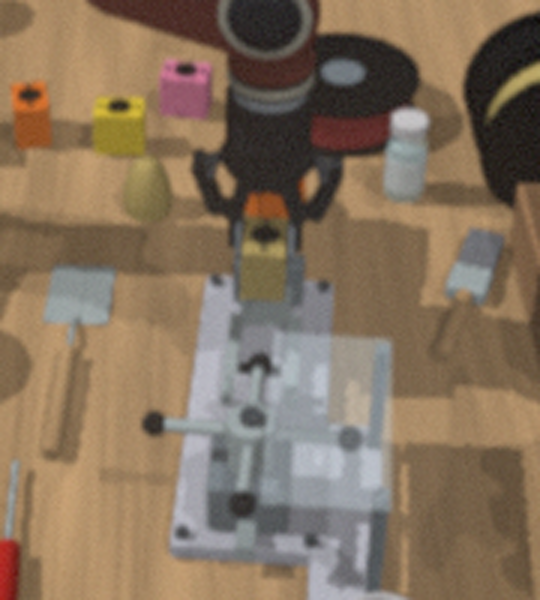

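The block is held upright in the gripper at crop pixel (265,265), in line above the rail channel. Next I'll lower it.

>>> play_rows([
  [0.3,[0,0,0.75],[0,0,0]],
  [0.3,[0,0,0.75],[0,0,0]],
  [0.3,[0,0,0.1],[0,0,0]],
  [0.3,[0,0,0.1],[0,0,0]],
  [0.3,[0,0,0],[0,0,0]],
])

```text
t: 5.15
tool_pos: [0.5875, -0.025, 0.0674]
tool_rot: [2.33, 2.106, 0.001]
contact_force: [0.9, -0.3, -1.2]
opening: 0.0398
grip_force: 31.9
```

```bash
python3 -c "
from h import *
st()"
```

```text
t 5.15 p [ 0.5875 -0.025   0.0674] yaw -5.78 q [-0.17  0.12  1.83  0.    1.19 -0.07] F [ 0.9 -0.3 -1.2] T [ 0.05 -0.04  0.02] open 0.0398 g 31.85486912727356
```

>>> play_rows([
  [0.3,[0,0.03,0.08],[0,0,0]],
  [0.3,[0,0,0.08],[0,0,0]],
  [0.3,[0,0,0.06],[0,0,0]],
  [0.3,[0,0,0.06],[0,0,0]],
  [0.3,[0,0,0],[0,0,0]],
])

```text
t: 5.78
tool_pos: [0.5887, -0.0256, 0.0538]
tool_rot: [2.331, 2.106, -0.0]
contact_force: [-4.7, 0.4, 6.4]
opening: 0.0393
grip_force: 32.8
```

>>> play_rows([
  [0.45,[0,-0.01,-0.02],[0,0,0]],
  [0.7,[0,0,0],[0,0,0]],
  [0.7,[0,0,0],[0,0,0]],
  [0.7,[0,0,-0.5],[0,0,0]],
  [0.7,[0,0,-0.9],[0,0,0]],
  [0.7,[0,0,-0.9],[0,0,0]],
  [0.3,[0,0,-0.3],[0,0,0]],
  [0,[0,0,0],[0,0,0]],
])

```text
t: 6.78
tool_pos: [0.5883, -0.0254, 0.1839]
tool_rot: [2.33, 2.105, 0.002]
contact_force: [-0.1, 0.1, -0.2]
opening: 0.0242
grip_force: 0.0
```

```bash
cat >> h.py <<'E'
th=np.radians(-5.9); ex=np.array([np.cos(th),np.sin(th),0]);ey=np.array([-np.sin(th),np.cos(th),0]);hub=np.array([.5692,-.2125,0])
def W(r,a,z): a=np.radians(a);return hub+r*(np.cos(a)*ex+np.sin(a)*ey)+[0,0,z]
E
python3 -c "
from h import *
import cv2
st()
d=imaging.get_image('top')['color']; cv2.imwrite('pics/t2.png',cv2.resize(d[145:245,235:425],None,fx=4.2,fy=4.2,interpolation=cv2.INTER_CUBIC))"
```

```text
t 6.775 p [ 0.5883 -0.0254  0.1839] yaw -5.8 q [-0.17 -0.    1.75  0.    1.39 -0.07] F [-0.1  0.1 -0.2] T [ 0.01 -0.    0.03] open 0.0242 g 0.0
```

View pics/t2.png

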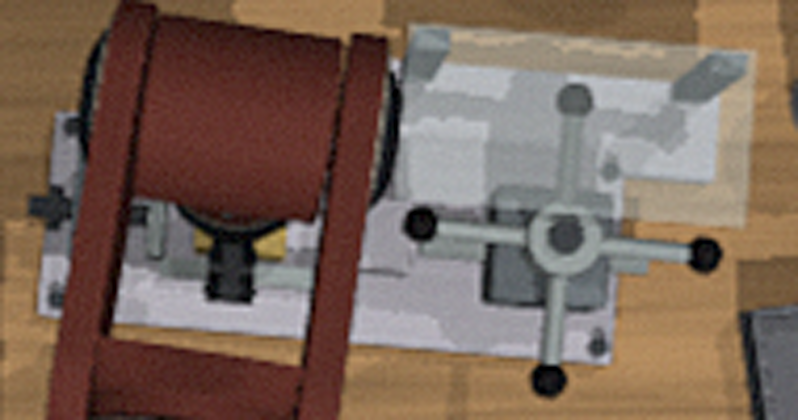

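```bash
cat >> h.py <<'E'
def F(a,off=17,z=.092,r=50):
    q=np.radians(a); e=lambda q:np.cos(q)*ex+np.sin(q)*ey
    return hub+r/1e3*e(q)+off/1e3*e(q+np.pi/2)+[0,0,z]
E
python3 -c "
from h import *
st(); s=plan(F(179,34,.18),-6.9,5); print(); s=plan(F(179,34),-6.9,2,s);print(s[0]);s=plan(F(178.5,20),-7.4,1,s)
print()
for a in range(172,83,-6): s=plan(F(a),a-185.9,1,s)"
```

```text
t 6.825 p [ 0.5873 -0.0253  0.1821] yaw -5.81 q [-0.17  0.    1.75 -0.    1.39 -0.07] F [-0.4 -0.3 -0.3] T [ 0.02  0.02 -0.01] open 0.0167 g 0.0
[[-0.88, -0.2, 0.01], [-0.0, -0.0, 0.03]]
[[-0.89, -0.2, 0.01], [-0.0, -0.0, 0.03]]
[[-0.89, -0.19, 0.01], [-0.0, -0.0, 0.03]]
[[-0.89, -0.19, 0.01], [-0.0, -0.0, 0.03]]
[[-0.89, -0.19, 0.01], [-0.0, -0.0, 0.03]]

[[0.0, 0.0, 0.88], [0.0, 0.0, 0.0]]
[[0.0, 0.0, 0.88], [0.0, 0.0, 0.0]]
[ 0.51547748 -0.24024691  0.092     ]
[[0.29, -0.0, 0.0], [0.0, 0.0, 0.06]]

[[0.18, -0.03, 0.0], [0.0, 0.0, 0.81]]
[[0.11, -0.03, 0.0], [0.0, 0.0, 0.75]]
[[0.11, -0.03, 0.0], [0.0, 0.0, 0.75]]
[[0.11, -0.03, 0.0], [0.0, 0.0, 0.75]]
[[0.11, -0.03, 0.0], [0.0, 0.0, 0.75]]
[[0.11, -0.03, 0.0], [0.0, 0.0, 0.75]]
[[0.11, -0.03, 0.0], [0.0, 0.0, 0.75]]
[[0.11, -0.03, 0.0], [0.0, 0.0, 0.75]]
[[0.11, -0.03, 0.0], [0.0, 0.0, 0.75]]
[[0.11, -0.03, 0.0], [0.0, 0.0, 0.75]]
[[0.11, -0.03, 0.0], [0.0, 0.0, 0.75]]
[[0.11, -0.03, 0.0], [0.0, 0.0, 0.75]]
[[0.11, -0.03, 0.0], [0.0, 0.0, 0.75]]
[[0.11, -0.03, 0.0], [0.0, 0.0, 0.75]]
[[0.11, -0.03, 0.0], [0.0, 0.0, 0.75]]
```

>>> play_rows([
  [0,[-0.88,-0.2,0],[0,0,0.03]],
  [0,[-0.88,-0.2,0],[0,0,0.03]],
  [0,[-0.88,-0.2,0],[0,0,0.03]],
  [0,[-0.88,-0.19,0],[0,0,0.03]],
  [0,[-0.88,-0.19,0],[0,0,0.03]],
  [0,[0,0,0.88],[0,0,0]],
  [0,[0,0,0.88],[0,0,0]],
  [0,[0,0,0],[0,0,0]],
])

```text
t: 7.82
tool_pos: [0.5105, -0.236, 0.0882]
tool_rot: [-2.344, -2.072, 0.006]
contact_force: [0.6, -0.3, 0.6]
opening: 0.0003
grip_force: 0.0
```

```bash
python3 -c "
from h import *
st();import cv2
d=imaging.get_image('top')['color']; cv2.imwrite('pics/t3.png',cv2.resize(d[145:245,235:425],None,fx=4.2,fy=4.2,interpolation=cv2.INTER_CUBIC))"
```

```text
t 7.825 p [ 0.5105 -0.236   0.0882] yaw -7.03 q [-0.57  0.05  1.87 -0.    1.24 -0.44] F [ 0.6 -0.3  0.6] T [0.05 0.04 0.01] open 0.0003 g 0.0
```

View pics/t3.png

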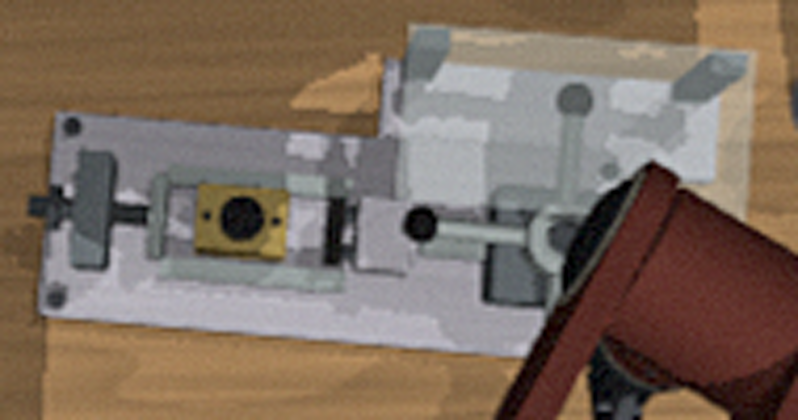

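The block sits squarely between the rails at crop pixel (243,218), and the jaw is still open. I'll start the first push.

```bash
python3 -c "
from h import *
s=plan(F(178.5,20),-7.4,1)"
```

```text
[[0.24, 0.06, -0.01], [-0.05, -0.02, 0.05]]
```

>>> play_rows([
  [0,[0.24,0.06,0],[0,0,0.06]],
  [0,[0.17,-0.03,0],[0,0,0.75]],
  [0,[0.11,-0.03,0],[0,0,0.75]],
  [0,[0.11,-0.03,0],[0,0,0.75]],
  [0,[0.11,-0.03,0],[0,0,0.75]],
])

```text
t: 8.5
tool_pos: [0.5214, -0.2036, 0.0976]
tool_rot: [2.737, 1.528, -0.002]
contact_force: [-1.6, -9.0, -3.2]
opening: -0.0003
grip_force: 4.1
```

```bash
python3 -c "
from h import *
st(); print(F(154.5))
o=ctrl.get_obs();f=o['contact_force'];v=np.array(o['tool_pos'])-hub;print('r',np.hypot(*v[:2]),'tau',v[0]*f[1]-v[1]*f[0])"
```

```text
t 8.5 p [ 0.5214 -0.2036  0.0976] yaw -31.66 q [-0.5   0.02  1.88 -0.01  1.24  0.05] F [-1.6 -9.  -3.2] T [-1.48  0.31 -0.04] open -0.0003 g 4.12843644618988
[ 0.5176653  -0.20095988  0.092     ]
r 0.048675728338087 tau 0.4423222806692745
```

>>> play_rows([
  [0,[0.11,-0.06,0.03],[0,0,0.75]],
  [0,[0.11,-0.06,0.03],[0,0,0.75]],
  [0,[0.11,-0.03,0],[0,0,0.75]],
  [0,[0.11,-0.03,0],[0,0,0.75]],
  [0,[0.11,-0.03,0],[0,0,0.75]],
  [0,[0.11,-0.03,0],[0,0,0.75]],
])

```text
t: 9.25
tool_pos: [0.5364, -0.173, 0.0959]
tool_rot: [3.076, 0.607, 0.001]
contact_force: [-5.8, -6.4, 3.7]
opening: -0.0004
grip_force: 3.9
```

```bash
cat >> h.py <<'E'
def tq():
    st(); o=ctrl.get_obs();f=o['contact_force'];v=np.array(o['tool_pos'])-hub
    print('r',np.round(np.hypot(*v[:2]),4),'fing ang',np.round(np.degrees(np.arctan2(v@ey,v@ex)),1),'tau',round(v[0]*f[1]-v[1]*f[0],3))
E
python3 -c "
from h import *
tq(); print(F(118.5))
s=plan(F(112),112-185.9,1);plan(F(106),106-185.9,1,s)"
```

```text
t 9.25 p [ 0.5364 -0.173   0.0959] yaw -67.67 q [-0.44  0.03  1.87 -0.01  1.24  0.74] F [-5.8 -6.4  3.7] T [-0.94  0.94 -0.1 ] open -0.0004 g 3.922949996776879
r 0.0514 fing ang 135.6 tau 0.442
[ 0.53429066 -0.17287251  0.092     ]
[[0.08, -0.05, 0.08], [0.05, 0.0, 0.78]]
[[0.11, -0.03, 0.0], [0.0, 0.0, 0.75]]
```

>>> play_rows([
  [0,[0.11,-0.04,0.04],[0,0,0.75]],
  [0,[0.11,-0.03,0.04],[0,0,0.75]],
  [0,[0.11,-0.03,0],[0,0,0.75]],
  [0,[0.11,-0.03,0],[0,0,0.75]],
  [0,[0.11,-0.03,0],[0,0,0.75]],
  [0,[0,0,0],[0,0,0]],
  [0,[-0.3,0,0],[0,0,0]],
])

```text
t: 10.12
tool_pos: [0.5473, -0.1562, 0.0906]
tool_rot: [3.134, -0.204, 0.007]
contact_force: [-1.1, 0.5, -1.1]
opening: 0.0001
grip_force: 0.0
```

```bash
python3 -c "
from h import *
tq()
p,R=ctrl.get_obs()['tool_pos'],Ro.from_rotvec(ctrl.get_obs()['tool_rot'])
s=plan([p[0],p[1],.16],None,2);print();s=plan(F(179,32,.16),-6.9,12,s);print()
s=plan(F(179,32),-6.9,2,s)"
```

```text
t 10.125 p [ 0.5473 -0.1562  0.0906] yaw -97.43 q [-0.41  0.05  1.86  0.    1.23  1.29] F [-1.1  0.5 -1.1] T [-0.02  0.01 -0.01] open 0.0001 g 0.0
r 0.0605 fing ang 117.1 tau 0.05
[[0.0, 0.0, -0.69], [0.0, -0.02, 0.0]]
[[0.0, 0.0, -0.69], [0.0, -0.02, 0.0]]

[[-0.03, 0.14, 0.0], [0.0, 0.0, -0.94]]
[[-0.05, 0.14, 0.0], [0.0, 0.0, -0.94]]
[[-0.07, 0.13, 0.0], [0.0, 0.0, -0.94]]
[[-0.09, 0.12, 0.0], [0.0, 0.0, -0.94]]
[[-0.1, 0.11, 0.0], [0.0, 0.0, -0.94]]
[[-0.11, 0.09, 0.0], [0.0, 0.0, -0.94]]
[[-0.13, 0.08, 0.0], [0.0, 0.0, -0.94]]
[[-0.13, 0.06, 0.0], [0.0, 0.0, -0.94]]
[[-0.14, 0.04, 0.0], [0.0, 0.0, -0.94]]
[[-0.15, 0.02, 0.0], [0.0, 0.0, -0.94]]
[[-0.15, 0.0, 0.0], [0.0, 0.0, -0.94]]
[[-0.15, -0.02, 0.0], [0.0, 0.0, -0.94]]

[[0.0, 0.0, 0.68], [0.0, 0.0, 0.0]]
[[0.0, 0.0, 0.68], [0.0, 0.0, 0.0]]
```

>>> play_rows([
  [0,[0,0,-0.7],[0,0,0]],
  [0,[0,0,-0.7],[0,0,0]],
  [0,[-0.03,0.14,0],[0,0,-0.94]],
  [0,[-0.05,0.14,0],[0,0,-0.94]],
  [0,[-0.07,0.13,0],[0,0,-0.94]],
  [0,[-0.09,0.12,0],[0,0,-0.94]],
  [0,[-0.1,0.11,0],[0,0,-0.94]],
  [0,[-0.11,0.09,0],[0,0,-0.94]],
])

```text
t: 11.12
tool_pos: [0.5304, -0.1973, 0.1595]
tool_rot: [2.97, 1.02, 0.003]
contact_force: [-0.4, -0.6, -0.1]
opening: -0.0
grip_force: 0.0
```

>>> play_rows([
  [0,[-0.13,0.08,0],[0,0,-0.94]],
  [0,[-0.13,0.06,0],[0,0,-0.94]],
  [0,[-0.14,0.04,0],[0,0,-0.94]],
  [0,[-0.15,0.02,0],[0,0,-0.94]],
  [0,[-0.15,0,0],[0,0,-0.94]],
  [0,[-0.15,-0.02,0],[0,0,-0.94]],
  [0,[0,0,0],[0,0,0]],
  [0,[0,0,0],[0,0,0]],
])

```text
t: 12.12
tool_pos: [0.5141, -0.2388, 0.1589]
tool_rot: [2.358, 2.074, 0.001]
contact_force: [-0.6, 0.9, 0.1]
opening: 0.0
grip_force: 0.0
```

```bash
python3 -c "
from h import *
tq()
s=plan(F(179,34),-6.9,2);s=plan(F(178.5,20),-7.4,1,s)
import cv2
d=imaging.get_image('top')['color']; cv2.imwrite('pics/t4.png',cv2.resize(d[145:245,235:425],None,fx=4.2,fy=4.2,interpolation=cv2.INTER_CUBIC))"
```

```text
t 12.125 p [ 0.5141 -0.2388  0.1589] yaw -7.33 q [-0.57 -0.03  1.82  0.    1.35 -0.44] F [-0.6  0.9  0.1] T [-0.02 -0.01 -0.02] open 0.0 g 0.0
r 0.061 fing ang -148.6 tau -0.065
[[-0.01, 0.01, 0.67], [0.0, 0.0, -0.03]]
[[-0.01, 0.01, 0.67], [0.0, 0.0, -0.03]]
[[0.29, -0.0, 0.0], [0.0, 0.0, 0.06]]
```

View pics/t4.png

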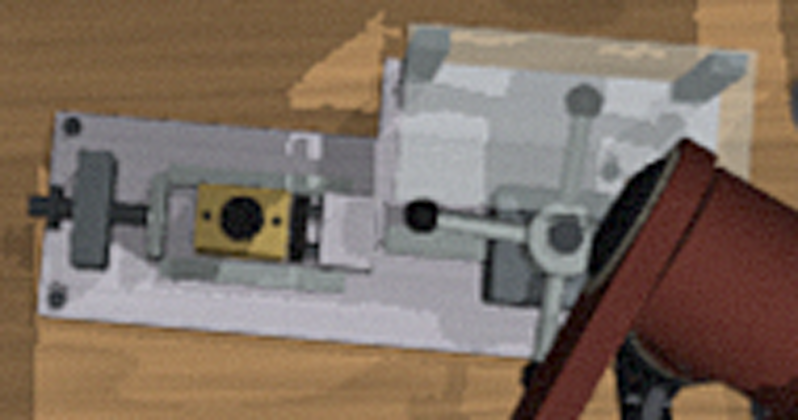

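The block is in place at crop pixel (243,218). The pad has reached it (its face at x≈291), and about 17 mm remain to the foot, roughly 1.3 rad of handle. I'll start the second push, with the last part slow.

>>> play_rows([
  [0,[-0.01,0.01,0.67],[0,0,-0.03]],
  [0,[-0.01,0.01,0.67],[0,0,-0.03]],
  [0,[0.29,0,0],[0,0,0.06]],
  [0,[0.17,-0.03,0],[0,0,0.75]],
  [0,[0.11,-0.03,0.02],[0,0,0.75]],
  [0,[0.11,-0.03,0.02],[0,0,0.75]],
  [0,[0.11,-0.06,0.03],[0,0,0.75]],
  [0,[0.11,-0.05,0.03],[0,0,0.75]],
])

```text
t: 13.18
tool_pos: [0.5184, -0.1957, 0.0904]
tool_rot: [2.81, 1.387, 0.001]
contact_force: [-3.1, -7.3, 5.0]
opening: -0.0001
grip_force: 3.8
```

```bash
python3 -c "
from h import *
tq(); print(F(148.5))"
```

```text
t 13.175 p [ 0.5184 -0.1957  0.0904] yaw -37.47 q [-0.49  0.01  1.9  -0.    1.22  0.16] F [-3.1 -7.3  5. ] T [-1.07  0.36 -0.06] open -0.0001 g 3.7815728411078453
r 0.0535 fing ang 167.6 tau 0.425
[ 0.51915388 -0.19563626  0.092     ]
```

>>> play_rows([
  [0,[0.11,-0.03,0],[0,0,0.75]],
  [0,[0.11,-0.03,0],[0,0,0.75]],
  [0,[0.11,-0.03,0],[0,0,0.75]],
  [0,[0.055,-0.015,0],[0,0,0.38]],
  [0,[0.055,-0.015,0],[0,0,0.38]],
  [0,[0.03,-0.01,0],[0,0,0.19]],
  [0,[0.03,-0.01,0],[0,0,0.19]],
])

```text
t: 14.05
tool_pos: [0.5315, -0.1736, 0.0896]
tool_rot: [3.058, 0.694, 0.0]
contact_force: [-4.1, -6.6, 4.1]
opening: -0.0002
grip_force: 3.5
```

```bash
python3 -c "
from h import *
tq(); print(F(121.5))"
```

```text
t 14.05 p [ 0.5315 -0.1736  0.0896] yaw -64.44 q [-0.45  0.03  1.89 -0.    1.22  0.68] F [-4.1 -6.6  4.1] T [-1.09  0.66 -0.05] open -0.0002 g 3.479381650686264
r 0.0542 fing ang 140.0 tau 0.408
[ 0.53226456 -0.17475383  0.092     ]
```

>>> play_rows([
  [0,[0.03,-0.01,0],[0,0,0.19]],
  [0,[0.03,-0.01,0],[0,0,0.19]],
  [0,[0.03,-0.01,0],[0,0,0.19]],
  [0,[0.03,-0.01,0],[0,0,0.19]],
])

```text
t: 14.55
tool_pos: [0.5358, -0.1692, 0.0892]
tool_rot: [3.091, 0.531, -0.0]
contact_force: [-5.5, -5.9, 2.9]
opening: -0.0001
grip_force: 3.4
```

```bash
python3 -c "
from h import *
tq(); print(F(115.5))"
```

```text
t 14.55 p [ 0.5358 -0.1692  0.0892] yaw -70.52 q [-0.44  0.03  1.88 -0.    1.22  0.8 ] F [-5.5 -5.9  2.9] T [-0.87  0.8  -0.13] open -0.0001 g 3.4331966377794743
r 0.0547 fing ang 133.6 tau 0.438
[ 0.53641244 -0.1710998   0.092     ]
```

>>> play_rows([
  [0,[0.03,-0.01,0],[0,0,0.19]],
  [0,[0.03,-0.005,0],[0,0,0.19]],
  [0,[0.03,0,0],[0,0,0.19]],
  [0,[0.03,0,0],[0,0,0.19]],
])

```text
t: 15.05
tool_pos: [0.5408, -0.1658, 0.089]
tool_rot: [3.117, 0.366, -0.002]
contact_force: [-6.0, -3.1, 5.0]
opening: 0.0002
grip_force: 3.6
```

```bash
python3 -c "
from h import *
tq(); print(F(109.5))"
```

```text
t 15.05 p [ 0.5408 -0.1658  0.089 ] yaw -76.6 q [-0.43  0.04  1.87 -0.    1.23  0.91] F [-6.  -3.1  5. ] T [-0.34  0.99 -0.03] open 0.0002 g 3.649229183793068
r 0.0546 fing ang 127.2 tau 0.368
[ 0.54091956 -0.16789937  0.092     ]
```

>>> play_rows([
  [0,[0.03,-0.005,0],[0,0,0.19]],
  [0,[0.03,-0.005,0],[0,0,0.19]],
  [0,[0.03,-0.005,0],[0,0,0.19]],
  [0,[0.03,-0.005,0],[0,0,0.19]],
])

```text
t: 15.55
tool_pos: [0.5463, -0.1632, 0.089]
tool_rot: [3.133, 0.201, -0.002]
contact_force: [-7.8, -0.7, 5.5]
opening: -0.0001
grip_force: 3.7
```

```bash
python3 -c "
from h import *
tq()"
```

```text
t 15.55 p [ 0.5463 -0.1632  0.089 ] yaw -82.67 q [-0.42  0.05  1.86 -0.    1.23  1.02] F [-7.8 -0.7  5.5] T [-0.19  1.05  0.03] open -0.0001 g 3.715132176876068
r 0.0544 fing ang 120.8 tau 0.4
```

>>> play_rows([
  [0,[0.03,-0.005,0],[0,0,0.19]],
  [0,[0.03,-0.005,0],[0,0,0.19]],
  [0,[0.03,-0.005,0],[0,0,0.19]],
  [0,[0.03,-0.005,0],[0,0,0.19]],
])

```text
t: 16.05
tool_pos: [0.5521, -0.1612, 0.0889]
tool_rot: [3.141, 0.034, -0.003]
contact_force: [-7.7, -1.1, 5.5]
opening: -0.0
grip_force: 3.8
```

```bash
python3 -c "
from h import *
tq()"
```

```text
t 16.05 p [ 0.5521 -0.1612  0.0889] yaw -88.75 q [-0.41  0.07  1.85 -0.    1.23  1.14] F [-7.7 -1.1  5.5] T [-0.06  1.11 -0.08] open -0.0 g 3.778292527422309
r 0.0541 fing ang 114.3 tau 0.416
```

>>> play_rows([
  [0,[0.03,-0.005,0],[0,0,0.19]],
  [0,[0.03,-0.005,0],[0,0,0.19]],
  [0,[0.03,-0.005,0],[0,0,0.19]],
  [0,[0.03,-0.005,0],[0,0,0.19]],
])

```text
t: 16.55
tool_pos: [0.558, -0.1598, 0.0888]
tool_rot: [3.139, -0.132, -0.003]
contact_force: [-7.2, 0.6, 5.6]
opening: 0.0
grip_force: 3.8
```

```bash
python3 -c "
from h import *
tq()"
```

```text
t 16.55 p [ 0.558  -0.1598  0.0888] yaw -94.83 q [-0.41  0.08  1.83 -0.    1.23  1.25] F [-7.2  0.6  5.6] T [ 0.15  1.07 -0.05] open 0.0 g 3.825857173651457
r 0.0538 fing ang 107.9 tau 0.372
```

>>> play_rows([
  [0,[0.03,-0.005,0],[0,0,0.19]],
  [0,[0.03,-0.005,0],[0,0,0.19]],
  [0,[0.03,-0.005,0],[0,0,0.19]],
  [0,[0.03,-0.005,0],[0,0,0.19]],
])

```text
t: 17.05
tool_pos: [0.563, -0.159, 0.0888]
tool_rot: [-3.127, 0.298, 0.008]
contact_force: [-12.4, 2.0, 9.4]
opening: 0.0
grip_force: 6.4
```

```bash
python3 -c "
from h import *
tq()"
```

```text
t 17.05 p [ 0.563  -0.159   0.0888] yaw -100.9 q [-0.4   0.09  1.82 -0.    1.23  1.36] F [-12.4   2.    9.4] T [0.45 1.78 0.03] open 0.0 g 6.383861191570759
r 0.0538 fing ang 102.5 tau 0.65
```

It has stiffened to about 1.63 times the free torque, roughly 16 N of clamping. I'll back off and lift clear.

>>> play_rows([
  [0,[-0.3,0,0],[0,0,0]],
  [0,[-0.1,0,0],[0,0,0]],
  [0,[0,0,-0.8],[0,0,0]],
  [0,[0,0,-0.8],[0,0,0]],
  [0,[0,-0.9,-0.4],[0,0,0]],
  [0,[-0.9,0,0],[0,0,0]],
  [0,[-0.9,0,0],[0,0,0]],
  [0,[0,0,0],[0,0,0]],
])

```text
t: 18.05
tool_pos: [0.4627, -0.0945, 0.1858]
tool_rot: [-3.127, 0.297, 0.0]
contact_force: [-0.6, 0.4, -0.5]
opening: -0.0006
grip_force: 0.0
```

```bash
python3 -c "
from h import *
tq()
import cv2
d=imaging.get_image('top')['color']; cv2.imwrite('pics/t5.png',cv2.resize(d[145:245,235:425],None,fx=4.2,fy=4.2,interpolation=cv2.INTER_CUBIC))"
```

```text
t 18.05 p [ 0.4627 -0.0945  0.1858] yaw -100.84 q [-0.36 -0.29  2.01  0.    1.43  1.4 ] F [-0.6  0.4 -0.5] T [-0.01  0.02  0.02] open -0.0006 g 0.0
r 0.1589 fing ang 138.0 tau 0.028
```

View pics/t5.png

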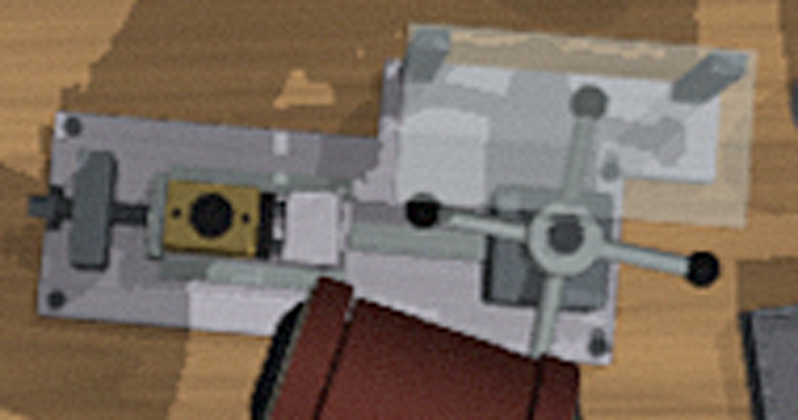

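The block is now against the foot (its left edge at crop x≈163) and the pad is on its other end. The hand is clear.

```bash
python3 -c "
from station import ctrl
print(ctrl.finish_job())"
```

```text
the job is handed in; nothing more can be done
None
```

I stood the block between the rails, clamped it against the end stop at an estimated 16 N and handed the job in with the hand clear after about 18 s; the judge's result was not shown.

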